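Move the row of thread spools to the new rack in reverse order

ROBOT

A 7-joint arm with a two-finger parallel gripper is mounted at the origin on a cart in front of the work surface, level with it; the furniture and walls round the work are solid. World frame = base frame: x ahead of the robot, y to its left, z up, the work surface at z = 0. Lengths are in m, angles in rad, forces in N, time in s.
With the tool pointing down it reaches from about 0.425 to 0.8 m from the base axis. Payload 8.3 kg.
Tool frame: the origin (TCP) lies at the very end of the fingers, on their centre line; the grasp point (between the pads) lies 19 mm behind it; z points along the fingers, x is the direction in which the jaws open and shut, and the axes are right-handed (so a half turn about z gives the same grasp; the last joint's range is limited). The gripper opens to 85 mm and grips with 20 to 120 N. Pads are 22 mm wide; open, the fingers measure 114 mm over their backs; the gripper's body (76 mm by 85 mm) begins 54 mm behind the grasp point. The pads swing forward as they close: fully open they stand 13 mm farther back than shut.
Start: joints at [-1.235, 0.383, 0.016, 1.37, -0.006, 1.388, -0.046], TCP at [0.243, 0.576, 0.231] pointing down, gripper open.
Joint ranges: [-2.95, 2.95], [-0.25, 2.06], [-1.52, 1.56], [0.18, 2.33], [-1.44, 4.58], [0.02, 2.06], [-3.01, 3.01]. Speed limits (rad/s): [2.39, 2.39, 3.01, 3.01, 3.14, 3.14, 3.14].

INTERFACE

Orientations are given as a unit quaternion [x, y, z, w].
In Python, from bench import readout, viewer, order gives the robot as it stands. The module is installed in compiled form; this text tells all that it offers.
- The arm moves only by the tool carry_out, never from a script. Its argument "rows" is a list of rows, each a list of 2 entries, a list of its own where there are three numbers: the shift along the world's x, y, z in cm, then the turn about the world's z in degrees. In form: [[[tx, ty, tz], yaw], ...]. A call has 1 to 12 rows; each row is the pose to reach, as a shift and turn from the pose measured when the call began; what a row does not reach only later rows make up. A row lasts 1/10 s, in which the tool goes at most 50 mm and 8.59 degrees, less where a joint would pass 70% of its speed; a pose out of reach is approached as far as the arm can. A call with a gripper value outside its range is refused whole. "gripper" is the opening, from -1 (shut) to 1 (fully open), so that 0 is half open, set as the call begins (left out, the last holds). The fingers move at their own pace and stop on an object; "force" is the grip in N (left out, the last holds). Time passes only in rows, so rows that repeat a pose let the fingers close. It gives the time, the measured TCP pose, the force and the opening at its end, in the units of the state.
- readout.get_obs(): the state, without advancing time (a new reading comes with each control period).
- viewer.capture(name): name is "scene" or "top" or "wrist"; returns a dict with "image" (480x640x3 uint8, red, green, blue), "range_z" (480x640 float32, m along the optical axis (not along the pixel's ray), 0 where there is no reading), "fx", "fy", "cx", "cy" (pixels), "world_to_cam" (4x4, takes a point from world to camera coordinates). Camera axes: x right, y up, looking along -z (the intrinsics and any distortion apply to the point x, -y, -z); pixel columns grow to the right and rows downward; lengths in m; the calibration is good to about 2 mm. A picture is of the moment at which its call begins.
- order.job_done(): hands the job in, once; it reports no verdict.
The state is a dict: "t": time; "q": joint angles; "joint_velocities": joint speeds; "joint_efforts": joint torques, N m; "position": TCP position; "tcp_rot": TCP orientation; "wrist_force": force on the tool from outside, world axes, zero at the start; "ft_torque": the same for the moment, N m; "finger_gap": finger opening in m.
Only numpy, scipy, OpenCV 4.12 (cv2) and the standard library are available. Lean on these libraries where they do the work, as an engineer would, in place of code of your own. Each camera call takes 0.05 s, during which the arm holds its last target. There are 200 camera calls.

TASK

Move the four thread spools from the old wooden board into the compartments of the grey rack, one to a compartment, in reverse order: counted from the yellow end of each, the first spool on the board must be the last in the rack, the second the third, the third the second and the last the first. Keep the spools upright all the way and leave them standing flat on the rack's floor.

Things in the scene. Friction and masses are not known exactly. Their poses are not given: they have to be found in the camera images.
- board: the old board: flat dark wooden strip, 68 mm (its x) by 300 mm (its y), 12 mm thick, fixed, with a yellow-painted end block (20 mm high) at its +y end. Origin: centre of the underside, z up. The row stands along y, in four places at y = +99, +33, -33, -99 mm (66 mm apart) and x = 0, each place marked by a coloured disc on the board
- rack: the new rack: shallow grey tray, 72 mm (its x) by 300 mm (its y), fixed, with a yellow-painted end block (20 mm high) at its +y end. Origin: centre of the underside, z up. Four open square compartments, inside 60 mm by 60 mm, centred at y = +99, +33, -33, -99 mm and x = 0; their floor is 5 mm above the origin, the low walls between them are 6 mm thick and rise to 16 mm above the origin
- spool_red: loose wooden spool of red thread, standing upright on the old board, with a round red sticker on its top; flanges 40 mm across and 9 mm thick at both ends, thinner between (20 to 30 mm), 50 mm tall, 60 g. Origin: centre of its underside, z along its axis, up. It is best gripped across the upper flange
- spool_brown: loose wooden spool of dark brown thread, standing upright on the old board, with a round dark brown sticker on its top; flanges 36 mm across and 9 mm thick at both ends, thinner between (20 to 30 mm), 46 mm tall, 60 g. Origin: centre of its underside, z along its axis, up. It is best gripped across the upper flange
- spool_white: loose wooden spool of off-white linen thread, standing upright on the old board, with a round off-white sticker on its top; flanges 40 mm across and 9 mm thick at both ends, thinner between (20 to 30 mm), 52 mm tall, 60 g. Origin: centre of its underside, z along its axis, up. It is best gripped across the upper flange. (An ordinary spool of the same kind stands far off on the steel cabinet: not this one)
- spool_blue: loose wooden spool of blue thread, standing upright on the old board, with a round blue sticker on its top; flanges 40 mm across and 9 mm thick at both ends, thinner between (20 to 30 mm), 50 mm tall, 60 g. Origin: centre of its underside, z along its axis, up. It is best gripped across the upper flange
- disc_red: flat red disc, 56 mm across, 3 mm thick, fixed on top of the old board under the red spool's starting place; it stays there and shows where in the row that spool stood. Origin: centre of its underside (12 mm above the board's origin)
- disc_brown: flat dark brown disc, 56 mm across, 3 mm thick, fixed on top of the old board under the brown spool's starting place; it stays there and shows where in the row that spool stood. Origin: centre of its underside (12 mm above the board's origin)
- disc_white: flat off-white disc, 56 mm across, 3 mm thick, fixed on top of the old board under the white spool's starting place; it stays there and shows where in the row that spool stood. Origin: centre of its underside (12 mm above the board's origin)
- disc_blue: flat blue disc, 56 mm across, 3 mm thick, fixed on top of the old board under the blue spool's starting place; it stays there and shows where in the row that spool stood. Origin: centre of its underside (12 mm above the board's origin)
Mind the look-alikes: they are no part of the job. Leave any green look-alike of the spool_red alone. Leave any green look-alike of the spool_blue alone.

How it is judged:
At the end, for the whole second after the job is handed in: All four spools stand upright (0.12 rad) on the rack's floor (underside under 10 mm above the rack's underside), centres within 14 mm of their compartments' middles along both rack axes, in the reverse of the board's order (counted from the yellow ends; the discs show it), at rest (((y of disc_red in the frame of board between 0.079 and 0.119 m and y of spool_red in the frame of rack between -0.113 and -0.085 m) or (y of disc_red in the frame of board between 0.013 and 0.053 m and y of spool_red in the frame of rack between -0.047 and -0.019 m) or (y of disc_red in the frame of board between -0.053 and -0.013 m and y of spool_red in the frame of rack between 0.019 and 0.047 m) or (y of disc_red in the frame of board between -0.119 and -0.079 m and y of spool_red in the frame of rack between 0.085 and 0.113 m)) and x of spool_red in the frame of rack between -0.014 and 0.014 m and z of spool_red in the frame of rack between 0 and 0.01 m and angle between each of spool_red, spool_brown, spool_white, spool_blue's own z axis and vertical below 0.12 rad and linear speed of each of spool_red, spool_brown, spool_white, spool_blue below 0.02 m/s and angular speed of each of spool_red, spool_brown, spool_white, spool_blue below 0.3 rad/s and ((y of disc_brown in the frame of board between 0.079 and 0.119 m and y of spool_brown in the frame of rack between -0.113 and -0.085 m) or (y of disc_brown in the frame of board between 0.013 and 0.053 m and y of spool_brown in the frame of rack between -0.047 and -0.019 m) or (y of disc_brown in the frame of board between -0.053 and -0.013 m and y of spool_brown in the frame of rack between 0.019 and 0.047 m) or (y of disc_brown in the frame of board between -0.119 and -0.079 m and y of spool_brown in the frame of rack between 0.085 and 0.113 m)) and x of spool_brown in the frame of rack between -0.014 and 0.014 m and z of spool_brown in the frame of rack between 0 and 0.01 m and ((y of disc_white in the frame of board between 0.079 and 0.119 m and y of spool_white in the frame of rack between -0.113 and -0.085 m) or (y of disc_white in the frame of board between 0.013 and 0.053 m and y of spool_white in the frame of rack between -0.047 and -0.019 m) or (y of disc_white in the frame of board between -0.053 and -0.013 m and y of spool_white in the frame of rack between 0.019 and 0.047 m) or (y of disc_white in the frame of board between -0.119 and -0.079 m and y of spool_white in the frame of rack between 0.085 and 0.113 m)) and x of spool_white in the frame of rack between -0.014 and 0.014 m and z of spool_white in the frame of rack between 0 and 0.01 m and ((y of disc_blue in the frame of board between 0.079 and 0.119 m and y of spool_blue in the frame of rack between -0.113 and -0.085 m) or (y of disc_blue in the frame of board between 0.013 and 0.053 m and y of spool_blue in the frame of rack between -0.047 and -0.019 m) or (y of disc_blue in the frame of board between -0.053 and -0.013 m and y of spool_blue in the frame of rack between 0.019 and 0.047 m) or (y of disc_blue in the frame of board between -0.119 and -0.079 m and y of spool_blue in the frame of rack between 0.085 and 0.113 m)) and x of spool_blue in the frame of rack between -0.014 and 0.014 m and z of spool_blue in the frame of rack between 0 and 0.01 m); the robot touches nothing.
It fails at once if the red spool was tipped over (leaned more than 0.8 rad) (angle between spool_red's own z axis and vertical above 0.8 rad).
It fails at once if the brown spool was tipped over (leaned more than 0.8 rad) (angle between spool_brown's own z axis and vertical above 0.8 rad).
It fails at once if the white spool was tipped over (leaned more than 0.8 rad) (angle between spool_white's own z axis and vertical above 0.8 rad).
It fails at once if the blue spool was tipped over (leaned more than 0.8 rad) (angle between spool_blue's own z axis and vertical above 0.8 rad).
It also fails if it takes over 96 s, if anything falls off the work surface, if the arm or the gripper's body presses on something with over 40 N, if the wrist force passes 120 N, or if a joint passes its speed limit or range.

## Working session

There is one attempt and no reset: what is moved stays moved. The work goes in short steps, Python scripts to look and compute and a tool call to move; the robot and the scene stay as the last step left them, time stands still between calls to the robot, and variables do not carry over. Pictures are saved under pics/ and viewed, about 12 in all and at most 16, crops included, and the job is handed in when it is done.

Besides the shell and the picture viewer there is one more tool, called after "Emit:" as a command line: name --argument value ..., lists and objects as JSON in quotes. carry_out: Moves the arm, as the interface text tells. Its arguments: {"type":"object","properties":{"rows":{"type":"array","items":{"type":"array"}},"gripper":{"type":"number"},"force":{"type":"number"}},"required":["rows"]}

```bash
mkdir -p pics; cat > h.py <<'E'
import numpy as np, cv2
from bench import readout, viewer, order
def cap(n):
    return viewer.capture(n)
def save(c,f): cv2.imwrite('pics/'+f,cv2.cvtColor(c['image'],cv2.COLOR_RGB2BGR))
def ray(c,u,v):
    T=np.linalg.inv(c['world_to_cam']); d=np.array([(u-c['cx'])/c['fx'],-(v-c['cy'])/c['fy'],-1.])
    return T[:3,3],T[:3,:3]@d
def onz(c,u,v,z):
    o,d=ray(c,u,v); return o+d*(z-o[2])/d[2]
def dep(c,u,v):
    o,d=ray(c,u,v); return o+d*c['range_z'][int(v),int(u)]
E
python3 - <<'E'
from h import *
for n in['top','scene']:
    c=cap(n); save(c,n+'0.png'); np.savez(n+'0.npz',**c)
    print(n,c['fx'],c['fy'],c['cx'],c['cy'],np.linalg.inv(c['world_to_cam']).round(3).tolist(),[k for k in c])
s=readout.get_obs(); print({k:np.round(v,3).tolist() for k,v in s.items()})
E
```

```text
top 486.5660624896253 486.5660624896253 330.98211372934384 236.99190709404598 [[-0.013, 0.997, -0.08, 0.423], [-0.999, -0.016, -0.031, -0.016], [-0.032, 0.079, 0.996, 1.121], [0.0, 0.0, 0.0, 1.0]] ['image', 'range_z', 'fx', 'fy', 'cx', 'cy', 'world_to_cam']
scene 598.6229759356505 598.6229759356505 317.94576840734976 241.77815367203507 [[0.904, 0.291, -0.313, 0.167], [-0.427, 0.6, -0.677, -0.723], [-0.01, 0.745, 0.667, 0.746], [0.0, 0.0, 0.0, 1.0]] ['image', 'range_z', 'fx', 'fy', 'cx', 'cy', 'world_to_cam']
{'t': 0.1, 'q': [-1.235, 0.384, 0.016, 1.371, -0.006, 1.388, -0.046], 'joint_velocities': [-0.001, -0.003, -0.0, -0.004, -0.001, 0.0, 0.002], 'joint_efforts': [0.003, -62.913, 0.847, -37.276, 0.017, 0.01, 0.0], 'position': [0.242, 0.576, 0.23], 'tcp_rot': [0.833, 0.553, -0.001, 0.001], 'wrist_force': [-0.656, -0.394, -0.186], 'ft_torque': [-0.026, -0.068, -0.018], 'finger_gap': 0.085}
```

View pics/top0.png

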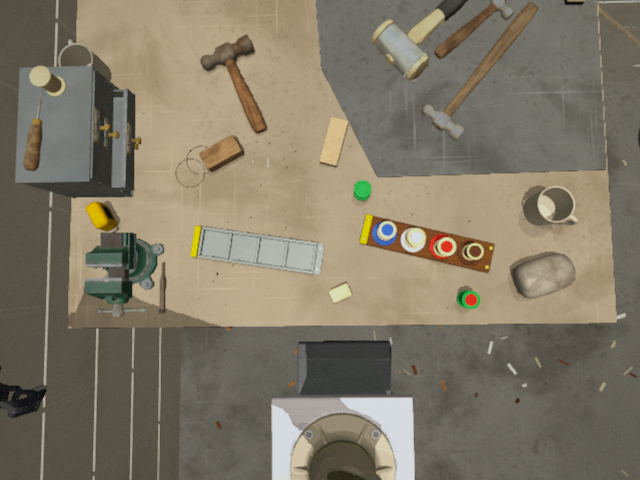

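View pics/scene0.png

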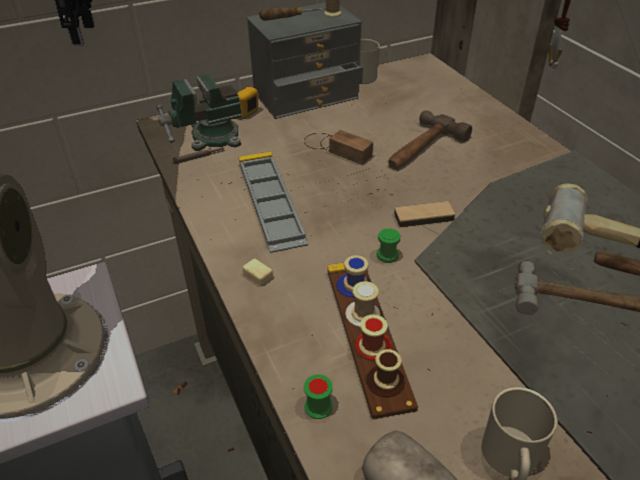

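Board order from the yellow end: blue, white, red, brown. In the top view the stickers are near (386,231), (413,238), (445,246) and (473,251). The rack is on the left with its yellow end at (196,241). The green look-alikes are at (362,190) and (469,299).

```bash
cat >> h.py <<'E'
def frame(c,yel_guess,other_guess,zt):
    pass
E
python3 - <<'E'
from h import *
c=dict(np.load('top0.npz')); im=c['image']
hsv=cv2.cvtColor(im,cv2.COLOR_RGB2HSV)
for p in [(386,231),(413,238),(445,246),(473,251),(196,241),(366,229),(260,250),(255,262),(480,262),(362,190),(469,299)]:
    print(p,im[p[1],p[0]],hsv[p[1],p[0]],dep(c,*p).round(3))
# yellow
m=cv2.inRange(hsv,(22,150,120),(35,255,255)); 
n,l,st,ce=cv2.connectedComponentsWithStats(m)
for i in range(1,n):
    if st[i,4]>30:
        pts=np.argwhere(l==i)[:,::-1].astype(np.float32); r=cv2.minAreaRect(pts)
        print('yellow',ce[i].round(1),st[i,4],r,onz(c,*r[0],.02).round(4))
# heights
v,u=np.mgrid[200:300,170:520]; 
T=np.linalg.inv(c['world_to_cam']);z=c['range_z'][200:300,170:520]
d=np.stack([(u-c['cx'])/c['fx'],-(v-c['cy'])/c['fy'],-np.ones(u.shape)],-1)
P=T[:3,3]+(d@T[:3,:3].T)*z[...,None]
for nm,lo,hi,ys in[('board',.009,.03,(-.45,-.03)),('rack',.003,.025,(0.0,.35))]:
    k=((P[...,2]>lo)&(P[...,2]<hi)&(P[...,1]>ys[0])&(P[...,1]<ys[1])).astype(np.uint8)
    k=cv2.morphologyEx(k,cv2.MORPH_OPEN,np.ones((3,3)))
    n,l,st,ce=cv2.connectedComponentsWithStats(k); i=1+st[1:,4].argmax()
    q=P[l==i][:,:2].astype(np.float32)*1000; r=cv2.minAreaRect(q); print(nm,st[i],r,cv2.boxPoints(r).round(1).tolist(), np.percentile(P[l==i][:,2],[5,50,95]))
k=((P[...,2]>.05)).astype(np.uint8);n,l,st,ce=cv2.connectedComponentsWithStats(k)
for i in range(1,n):
    if st[i,4]>30: 
        q=P[l==i]; (x,y),rad=cv2.minEnclosingCircle(q[:,:2].astype(np.float32)*1000); print('top',ce[i]+[170,200],x,y,rad,np.median(q[:,2]))
E
```

```text
(386, 231) [ 65 114 202] [109 173 202] [ 0.519 -0.103  0.066]
(413, 238) [214 218 224] [108  11 224] [ 0.502 -0.161  0.065]
(445, 246) [220  54  39] [  2 210 220] [ 0.484 -0.229  0.064]
(473, 251) [110  62  38] [ 10 167 110] [ 0.473 -0.29   0.061]
(196, 241) [216 210   0] [ 29 255 216] [0.507 0.328 0.02 ]
(366, 229) [217 206   0] [ 28 255 217] [ 0.528 -0.061  0.022]
(260, 250) [172 178 170] [ 53  11 178] [ 0.485  0.184 -0.   ]
(255, 262) [153 158 151] [ 51  11 158] [0.457 0.193 0.016]
(480, 262) [123  74  26] [ 15 201 123] [ 0.45  -0.317  0.012]
(362, 190) [ 59 188  87] [ 67 175 188] [ 0.612 -0.053  0.052]
(469, 299) [219  50  30] [  3 220 219] [ 0.369 -0.281  0.046]
yellow [ 96.7 214.8] 369 ((96.81192779541016, 214.7935791015625), (26.278676986694336, 14.629366874694824), 61.69924545288086) [0.5712 0.5601 0.02  ]
yellow [365.9 228.7] 217 ((365.83990478515625, 228.80453491210938), (7.313496112823486, 29.8302001953125), 12.804266929626465) [ 0.5285 -0.061   0.02  ]
yellow [195.3 241. ] 199 ((195.3513641357422, 240.89190673828125), (6.247161388397217, 30.90700912475586), 9.462323188781
[... 341 characters left out ...]

rack [  20   26   80   41 1200] ((495.4156494140625, 247.5402374267578), (186.13584899902344, 72.17164611816406), 81.1688232421875) [[445.5, 161.10000610351562], [516.7999877929688, 150.0], [545.4000244140625, 334.0], [474.0, 345.0]] [0.00372511 0.01388863 0.02028652]
top [386.39543726 229.11787072] 480.9064025878906 -66.23381042480469 76.66425323486328 0.06449108614429022
top [415.55597015 236.30223881] 506.386474609375 -166.4600067138672 20.07591438293457 0.06650405665789594
top [445.81684982 245.67399267] 455.66754150390625 -133.2465362548828 121.86553192138672 0.06406314403503521
top [474.06756757 250.46846847] 448.94195556640625 -162.9251708984375 149.37164306640625 0.06048052258635095
```

Emit:
carry_out --rows '[[[3, -4, 1], -8], [[6, -7, 2], -16], [[9, -11, 4], -24], [[12, -15, 6], -32], [[15, -19, 7], -40], [[18, -23, 7], -48], [[20, -27, 7], -56], [[22, -31, 7], -64], [[24, -35, 7], -72], [[25, -39, 7], -76], [[25, -39, 7], -76], [[25, -39, 7], -76]]' --gripper 1

```text
t: 1.3
position: [0.4926, 0.1845, 0.3003]
tcp_rot: [0.997, -0.078, -0.001, -0.0]
wrist_force: [-0.9, -0.3, -0.5]
finger_gap: 0.0855
```

```bash
python3 - <<'E'
from h import *
c=cap('wrist'); save(c,'w1.png'); np.savez('w1.npz',**c)
print(c['fx'],c['cx'],c['cy'],np.linalg.inv(c['world_to_cam']).round(3).tolist())
s=readout.get_obs(); print(s['t'],s['position'],s['tcp_rot'],s['q'])
E
```

```text
411.7683069962988 321.2081346247153 241.87177069859655 [[0.988, 0.15, 0.042, 0.504], [-0.155, 0.953, 0.259, 0.249], [-0.001, -0.263, 0.965, 0.442], [0.0, 0.0, 0.0, 1.0]]
1.35 [0.49209687 0.18609898 0.30008256] [ 9.97055793e-01 -7.66686158e-02 -1.28195826e-03 -1.58846259e-04] [-0.8052599   0.14605119  0.43943839  1.53409389 -0.06362455  1.47752155
 -0.51734606]
```

View pics/w1.png

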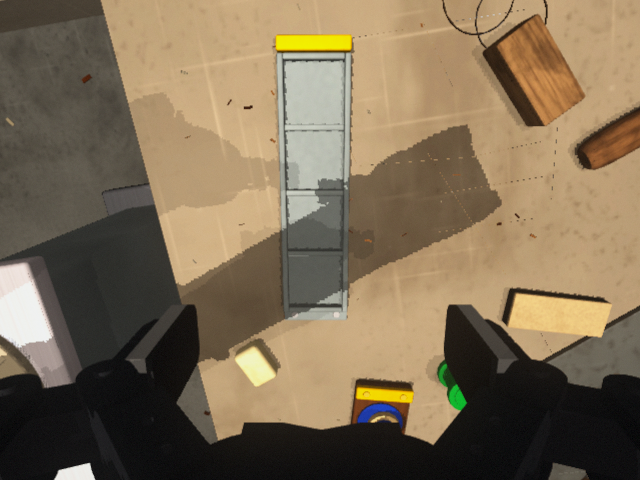

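The rack is fully in view: yellow end at about (314,43), far end at about (314,318), side walls at columns 280 and 349.

```bash
python3 - <<'E'
from h import *
c=dict(np.load('w1.npz')); im=c['image']; hsv=cv2.cvtColor(im,cv2.COLOR_RGB2HSV)
m=((hsv[...,1]<45)).astype(np.uint8); m[:, :262]=0; m[:,370:]=0; m[:45]=0; m[330:]=0
m=cv2.morphologyEx(m,cv2.MORPH_CLOSE,np.ones((7,7)));n,l,st,ce=cv2.connectedComponentsWithStats(m); i=1+st[1:,4].argmax(); print(st[i])
L=[];R=[]
for r in range(60,312):
    x=np.where(l[r]==i)[0]
    if len(x)>40: L.append(onz(c,x[0]-.5,r,.016)[:2]); R.append(onz(c,x[-1]+.5,r,.016)[:2])
L=np.array(L);R=np.array(R)
for q in (L,R):
    vx,vy,x0,y0=cv2.fitLine(q.astype(np.float32),cv2.DIST_HUBER,0,.001,.001).ravel()
    if vy<0: vx,vy=-vx,-vy
    print('yaw',np.degrees(np.arctan2(-vx,vy)),'x at y=.19:',x0+vx*(.19-y0)/vy)
rows=np.where((l[:,315]==i))[0]; print('rows',rows[[0,-1]],onz(c,315,rows[-1]+.5,.016))
y=cv2.inRange(hsv,(24,180,120),(35,255,255)); y[100:]=0
p=np.argwhere(y)[:,::-1]; print('yel rows',[ (np.where(y[:,u])[0][[0,-1]]) for u in (290,315,340)], im[33:54,315].tolist())
a=[onz(c,314,35.5,.02)]; print('far edge',a)
s=c['range_z']; print('wall z', [dep(c,315,v).round(3).tolist() for v in (42,50,90,127,160,190,220,249,310,320)])
E
```

```text
[  276    53    75   267 18387]
yaw -8.81857 x at y=.19: 0.45057538
yaw -8.866565 x at y=.19: 0.5227828
rows [ 53 319] [0.46417385 0.04569859 0.016     ]
yel rows [array([35, 49]), array([35, 49]), array([35, 48])] [[200, 170, 129], [202, 158, 72], [234, 197, 0], [242, 229, 0], [242, 233, 0], [242, 233, 0], [242, 234, 0], [243, 235, 0], [242, 236, 0], [243, 237, 0], [242, 238, 0], [242, 238, 0], [242, 238, 0], [242, 239, 0], [242, 240, 0], [243, 229, 0], [237, 189, 0], [167, 114, 0], [81, 54, 0], [110, 99, 73], [165, 166, 151]]
far edge [array([0.50988383, 0.33438085, 0.02      ])]
wall z [[0.51, 0.329, 0.02], [0.509, 0.322, 0.019], [0.503, 0.288, 0.004], [0.498, 0.253, 0.017], [0.492, 0.22, 0.005], [0.488, 0.191, 0.016], [0.482, 0.157, 0.004], [0.477, 0.126, 0.01], [0.466, 0.056, 0.014], [0.463, 0.037, -0.0]]
```

Emit:
carry_out --rows '[[[0, -5, 0], 0], [[0, -10, 0], 0], [[0, -15, 0], -2], [[0, -20, 0], -5], [[0, -25, 0], -5], [[0, -30, 0], -5], [[0, -34, 0], -5], [[0, -34, 0], -5], [[0, -34, 0], -5]]'

```text
t: 2.25
position: [0.4924, -0.1532, 0.2998]
tcp_rot: [0.993, -0.12, -0.002, -0.0]
wrist_force: [1.1, 1.0, 0.2]
finger_gap: 0.0853
```

```bash
python3 - <<'E'
from h import *
c=cap('wrist'); save(c,'w2.png'); np.savez('w2.npz',**c)
s=readout.get_obs(); print(s['t'],s['position'],s['tcp_rot'],s['q'])
E
```

```text
2.3 [ 0.49269544 -0.15199191  0.29971568] [ 9.92938435e-01 -1.18619223e-01 -1.60243076e-03 -4.19368306e-04] [-0.41111462  0.13491485  0.73342184  1.56933514 -0.09076423  1.47547058
  0.088933  ]
```

View pics/w2.png

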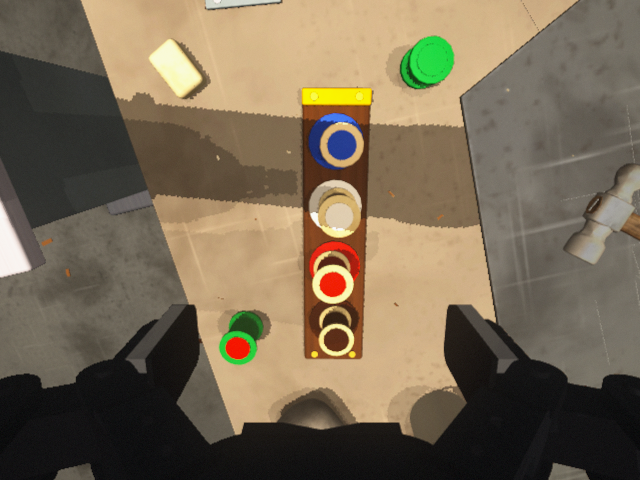

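The four spools stand on the board with tops at about blue (342,144), white (340,215), red (333,283), brown (337,339). The green ones are at (430,60) and (238,347).

```bash
python3 - <<'E'
from h import *
c=dict(np.load('w2.npz')); im=c['image']; hsv=cv2.cvtColor(im,cv2.COLOR_RGB2HSV)
T={'blue':((342,144),.065,.02),'white':((340,215),.067,.02),'red':((333,283),.065,.02),'brown':((337,339),.061,.018)}
for n,((u,v),z,r) in T.items():
    # flood-fill sticker
    m=np.zeros((482,642),np.uint8); cv2.floodFill(im.copy(),m,(u,v),0,(14,)*3,(14,)*3,4|(255<<8)|cv2.FLOODFILL_MASK_ONLY|cv2.FLOODFILL_FIXED_RANGE)
    ct=max(cv2.findContours(m[1:-1,1:-1],cv2.RETR_EXTERNAL,cv2.CHAIN_APPROX_NONE)[0],key=cv2.contourArea)
    e=cv2.minEnclosingCircle(ct); M=cv2.moments(ct); ce=(M['m10']/M['m00'],M['m01']/M['m00'])
    print(n,np.round(e[0],1),round(e[1],1),np.round(ce,1),onz(c,*e[0],z).round(4),onz(c,*ce,z).round(4), dep(c,*e[0])[2].round(3))
# board edges
m=cv2.inRange(hsv,(24,180,120),(35,255,255)); m[:85]=0;m[115:]=0
print(cv2.minAreaRect(np.argwhere(m)[:,::-1].astype(np.float32)))
for a in [(302,88),(372,88),(306,358),(362,358)]: print(a,onz(c,*a,.02 if a[1]<100 else .012).round(4))
E
```

```text
blue [341.4 144.7] 14.0 [341.4 144.6] [ 0.5229 -0.1062  0.065 ] [ 0.5229 -0.1061  0.065 ] 0.066
white [338.8 216.4] 13.5 [338.9 215.8] [ 0.5059 -0.1687  0.067 ] [ 0.5061 -0.1682  0.067 ] 0.067
red [332.2 284.2] 12.2 [332.3 284.1] [ 0.4844 -0.2334  0.065 ] [ 0.4845 -0.2332  0.065 ] 0.065
brown [335.8 340. ] 11.6 [335.8 339.7] [ 0.4737 -0.2951  0.061 ] [ 0.4737 -0.2948  0.061 ] 0.061
((336.0, 95.5), (15.0, 68.0), 90.0)
(302, 88) [ 0.4996 -0.0473  0.02  ]
(372, 88) [ 0.5651 -0.0633  0.02  ]
(306, 358) [ 0.4297 -0.336   0.012 ]
(362, 358) [ 0.4935 -0.3515  0.012 ]
```

Emit:
carry_out --rows '[[[-1, -4, -2], 0], [[-1.5, -8, -5], 0], [[-1.9, -12, -8], 0], [[-1.9, -14.3, -12], 0], [[-1.9, -14.3, -16], 0], [[-1.9, -14.3, -20], 0], [[-1.9, -14.3, -23], 0], [[-1.9, -14.3, -25.5], 0], [[-1.9, -14.3, -26.6], 0], [[-1.9, -14.3, -26.6], 0], [[-1.9, -14.3, -26.6], 0]]' --gripper 1 --force 40

```text
t: 3.4
position: [0.4748, -0.2944, 0.0346]
tcp_rot: [0.993, -0.118, -0.001, -0.0]
wrist_force: [-0.1, -1.0, 0.1]
finger_gap: 0.0856
```

```bash
python3 - <<'E'
from h import *
c=cap('wrist'); save(c,'w3.png')
s=readout.get_obs(); print(s['t'],s['position'],s['tcp_rot'],s['wrist_force'])
E
```

```text
3.45 [ 0.47492038 -0.29489037  0.03505463] [ 9.93008322e-01 -1.18042491e-01 -6.19899851e-04 -2.42829343e-04] [0.31872198 0.44830947 0.04722442]
```

View pics/w3.png

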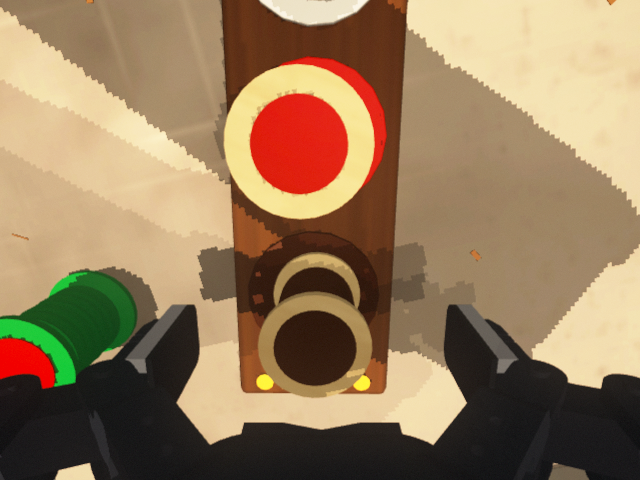

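The brown spool's top, at (316,345), sits midway between the fingers. I'll close on it and lift.

Emit:
carry_out --rows '[[[0, 0, 0], 0], [[0, 0, 0], 0], [[0, 0, 0], 0], [[0, 0, 0], 0], [[0, 0, 0], 0], [[0, 0, 0], 0], [[0, 0, 0], 0], [[0, 0, 0], 0]]' --gripper -1 --force 40

```text
t: 4.25
position: [0.4753, -0.2953, 0.0357]
tcp_rot: [0.993, -0.118, -0.0, -0.0]
wrist_force: [-1.3, 1.5, 5.8]
finger_gap: 0.0322
```

Emit:
carry_out --rows '[[[0, 0, 1], 0], [[0, 0, 3], 0], [[0, 0, 6], 0], [[0, 0, 9], 0], [[0, 0, 12], 0], [[0, 0, 12], 0]]'

```text
t: 4.85
position: [0.477, -0.297, 0.1604]
tcp_rot: [0.993, -0.118, 0.003, 0.001]
wrist_force: [0.8, -0.9, -0.3]
finger_gap: 0.0323
```

```bash
python3 - <<'E'
from h import *
c=cap('wrist'); save(c,'w4.png'); np.savez('w4.npz',**c)
s=readout.get_obs(); print(s['t'],s['position'],s['tcp_rot'],s['wrist_force'],s['finger_gap'])
E
```

```text
4.9 [ 0.47628298 -0.29614057  0.15817894] [ 9.92981716e-01 -1.18250136e-01  2.01555101e-03  3.92478452e-04] [-0.57072907  1.18430321 -0.91851788] 0.03205498021498562
```

View pics/w4.png

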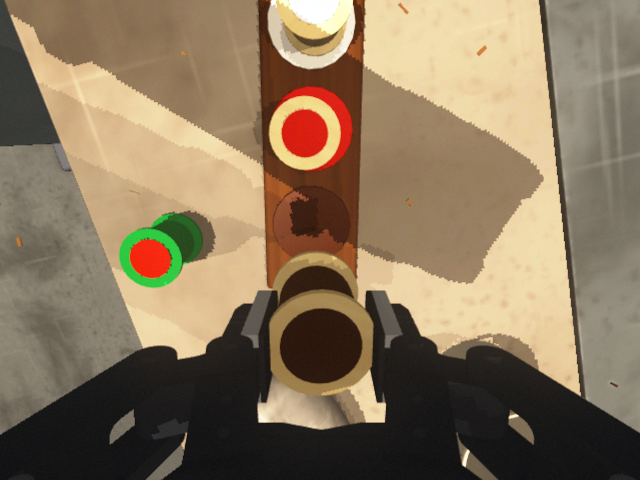

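```bash
python3 - <<'E'
from h import *
c=dict(np.load('w4.npz'))
for p in [(321,343),(321,325),(321,362),(300,343),(342,343)]: print(dep(c,*p).round(4))
print(onz(c,321,343,.1855))
E
```

```text
[ 0.478  -0.2956  0.1871]
[ 0.4794 -0.2898  0.1866]
[ 0.4763 -0.3028  0.1858]
[ 0.4715 -0.2945  0.1861]
[ 0.4844 -0.2973  0.1867]
[ 0.47783567 -0.29642325  0.1855    ]
```

Emit:
carry_out --rows '[[[0, 2, 0], 0], [[0.5, 6.5, 0], 0], [[1, 11.5, 0], 0], [[1, 16.5, 0], 0], [[1.5, 21.5, 0], 1], [[1.5, 26.5, 0], 2], [[2, 31.5, 0], 3], [[2, 36.5, 0], 4], [[2.5, 41.5, 0], 5], [[2.5, 46.5, 0], 5], [[2.5, 51.5, 0], 5], [[2.5, 55.5, 0], 5]]'

```text
t: 6.1
position: [0.4999, 0.2619, 0.1571]
tcp_rot: [0.997, -0.074, 0.001, 0.001]
wrist_force: [0.7, -0.5, 0.3]
finger_gap: 0.0323
```

Emit:
carry_out --rows '[[[0, 1.5, -1], 0], [[0, 2.5, -3], 0], [[0, 2.9, -6], 0], [[0, 2.9, -9], 0], [[0, 2.9, -10], 0], [[0, 2.9, -10], 0]]'

```text
t: 6.7
position: [0.4986, 0.2892, 0.0551]
tcp_rot: [0.997, -0.074, -0.0, 0.002]
wrist_force: [0.4, -0.5, -0.3]
finger_gap: 0.0328
```

Emit:
carry_out --rows '[[[0.2, -0.1, -1], 0], [[0.2, -0.1, -2], 0], [[0.2, -0.1, -2.6], 0], [[0.2, -0.1, -2.9], 0], [[0.2, -0.1, -2.9], 0], [[0.2, -0.1, -2.9], 0]]'

```text
t: 7.3
position: [0.5008, 0.2884, 0.0263]
tcp_rot: [0.997, -0.074, -0.0, 0.002]
wrist_force: [0.1, -0.5, 0.4]
finger_gap: 0.0325
```

```bash
python3 - <<'E'
from h import *
c=cap('wrist'); save(c,'w5.png'); np.savez('w5.npz',**c)
s=readout.get_obs(); print(s['t'],s['position'],s['tcp_rot'],s['wrist_force'],s['finger_gap'])
for p in [(321,343),(321,325),(321,362),(300,343),(342,343)]: print(dep(c,*p).round(4))
E
```

```text
7.35 [0.50081889 0.28835584 0.02634087] [ 9.97235267e-01 -7.42800495e-02 -2.26750122e-04  2.06016121e-03] [-0.985369    0.46900801 -0.12665726] 0.03228391336625365
[0.5018 0.29   0.0532]
[0.5027 0.2957 0.0524]
[0.5008 0.2831 0.0527]
[0.4953 0.2905 0.0523]
[0.5083 0.2878 0.051 ]
```

View pics/w5.png

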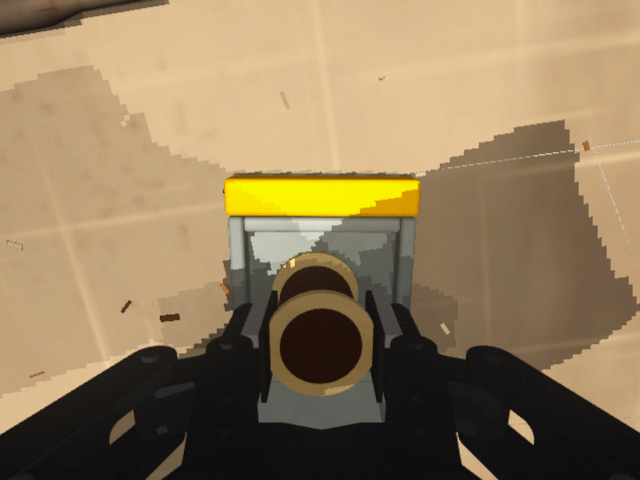

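The spool is centred in the yellow-end compartment, about 1.5 mm above the floor. I'll lower it, release and rise.

Emit:
carry_out --rows '[[[0, 0, -0.1], 0], [[0, 0, -0.1], 0], [[0, 0, -0.1], 0]]'

```text
t: 7.65
position: [0.501, 0.2887, 0.0258]
tcp_rot: [0.997, -0.074, -0.0, 0.002]
wrist_force: [-2.1, -0.5, 4.7]
finger_gap: 0.0326
```

Emit:
carry_out --rows '[[[0, 0, 0], 0], [[0, 0, 0], 0], [[0, 0, 0], 0], [[0, 0, 0], 0], [[0, 0, 0], 0], [[0, 0, 0], 0], [[0, 0, 1], 0], [[0, 0, 4], 0], [[0, 0, 8], 0], [[0, 0, 12], 0], [[0, -3, 14], 0], [[0, -6, 14], 0]]' --gripper 1

```text
t: 8.85
position: [0.5029, 0.2294, 0.1704]
tcp_rot: [0.997, -0.073, 0.003, -0.0]
wrist_force: [0.6, -1.0, -0.1]
finger_gap: 0.085
```

Emit:
carry_out --rows '[[[0, -3, 0], 0], [[0, -8, 0], 0], [[-0.5, -13, 0], 0], [[-0.5, -18, 0], 0], [[-1, -23, 0], -1], [[-1, -28, 0], -2], [[-1, -33, 0], -3], [[-1.5, -38, 0], -4], [[-1.5, -42, 0], -5], [[-1.9, -45, 0], -5], [[-1.9, -46.3, 0], -5], [[-1.9, -46.3, 0], -5]]'

```text
t: 10.05
position: [0.4831, -0.2363, 0.1712]
tcp_rot: [0.993, -0.119, 0.003, 0.0]
wrist_force: [0.1, 0.2, -0.1]
finger_gap: 0.0851
```

```bash
python3 - <<'E'
from h import *
c=cap('wrist'); save(c,'w6.png'); np.savez('w6.npz',**c)
s=readout.get_obs(); print(s['t'],s['position'],s['tcp_rot'],s['q'])
c=cap('top'); save(c,'t6.png')
c=dict(np.load('w6.npz'));im=c['image'];hsv=cv2.cvtColor(im,cv2.COLOR_RGB2HSV)
m=cv2.inRange(hsv,(0,180,170),(6,255,255))|cv2.inRange(hsv,(174,180,170),(180,255,255))
for ct in cv2.findContours(m,cv2.RETR_EXTERNAL,cv2.CHAIN_APPROX_NONE)[0]:
    if cv2.contourArea(ct)>150: e=cv2.minEnclosingCircle(ct); print(e,onz(c,*e[0],.065))
E
```

```text
10.1 [ 0.48362268 -0.23433161  0.17085248] [ 9.93025653e-01 -1.17858571e-01  3.05559458e-03 -2.70164726e-04] [-0.28198393  0.28846143  0.81619096  1.73553088 -0.22654111  1.20863
  0.35718629]
((325.5, 211.0), 35.75271987915039) [ 0.4914927  -0.22011673  0.065     ]
```

View pics/t6.png

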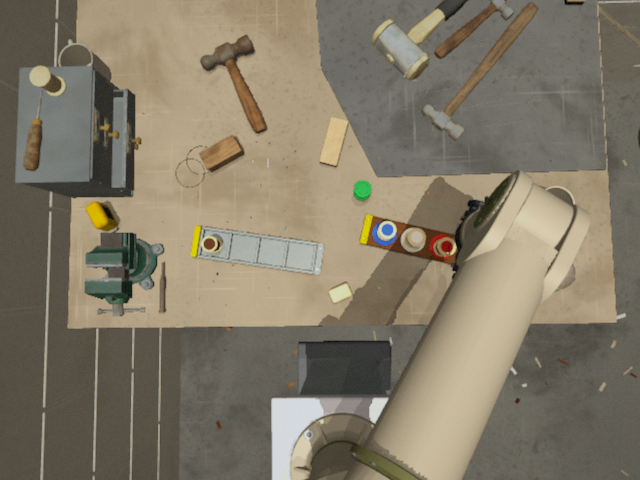

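The top view shows brown standing in the yellow-end compartment at (210,244), with the other three still on the board.

Emit:
carry_out --rows '[[[0.1, 0.1, -3], 0], [[0.1, 0.1, -7], 0], [[0.1, 0.1, -10], 0], [[0.1, 0.1, -12.5], 0], [[0.1, 0.1, -13.1], 0], [[0.1, 0.1, -13.1], 0]]'

```text
t: 10.75
position: [0.485, -0.2306, 0.0393]
tcp_rot: [0.993, -0.116, 0.002, -0.001]
wrist_force: [0.1, 0.3, 0.7]
finger_gap: 0.0855
```

Emit:
carry_out --rows '[[[0, 0, 0], 0], [[0, 0, 0], 0], [[0, 0, 0], 0], [[0, 0, 0], 0], [[0, 0, 0], 0], [[0, 0, 0], 0], [[0, 0, 0], 0]]' --gripper -1

```text
t: 11.45
position: [0.4857, -0.231, 0.0406]
tcp_rot: [0.993, -0.116, 0.003, -0.001]
wrist_force: [-1.1, 0.8, 8.0]
finger_gap: 0.0371
```

Emit:
carry_out --rows '[[[0, 0, 1], 0], [[0, 0, 3], 0], [[0, 0, 6], 0], [[0, 0, 9], 0], [[0, 0, 12], 0], [[0, 0, 12], 0]]'

```text
t: 12.05
position: [0.4877, -0.2325, 0.1655]
tcp_rot: [0.993, -0.116, 0.007, -0.0]
wrist_force: [0.3, 0.7, -1.0]
finger_gap: 0.0366
```

```bash
cat >> h.py <<'E'
def chk(f):
    c=cap('wrist'); save(c,f)
    s=readout.get_obs(); print(s['t'],s['position'],s['tcp_rot'],s['wrist_force'],s['finger_gap'])
    for p in [(321,343),(321,325),(321,362),(300,343),(342,343)]: print(dep(c,*p).round(4),c['image'][p[1],p[0]])
E
python3 -c "
from h import *
chk('w7.png')"
```

```text
12.1 [ 0.48686496 -0.23173337  0.1632418 ] [ 9.93214738e-01 -1.16161631e-01  5.50756495e-03 -7.91172596e-04] [-0.31360847  0.63089601 -0.54510389] 0.036763664623991756
[ 0.4884 -0.2317  0.1911] [121  18  12]
[ 0.4898 -0.2261  0.1903] [119  15  11]
[ 0.4868 -0.2387  0.1904] [118  17  10]
[ 0.4821 -0.2299  0.1917] [118  18  11]
[ 0.4948 -0.2336  0.1907] [119  18   9]
```

View pics/w7.png

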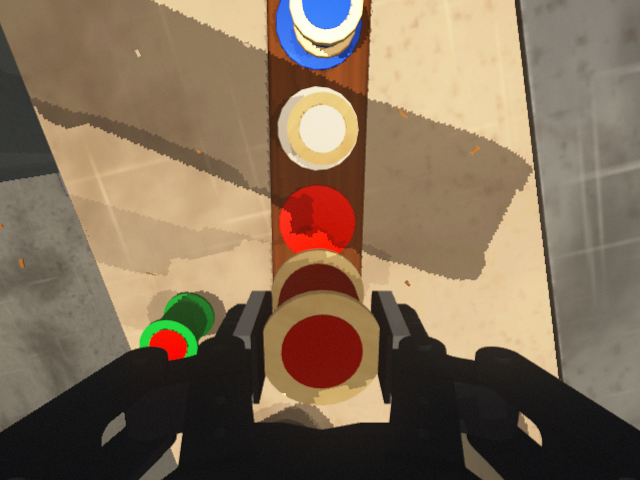

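Emit:
carry_out --rows '[[[0, 2, 0], 0], [[0, 6, 0], 0], [[0, 10.5, 0], 0], [[0, 15, 0], 1], [[0, 20, 0], 2], [[0, 25, 0], 3], [[0, 30, 0], 4], [[0.4, 35, 0], 4.5], [[0.4, 39.5, 0], 4.5], [[0.4, 43, 0], 4.5], [[0.4, 45, 0], 4.5], [[0.4, 45.7, -1], 4.5]]'

```text
t: 13.3
position: [0.4909, 0.2274, 0.1532]
tcp_rot: [0.997, -0.076, 0.006, -0.001]
wrist_force: [1.6, -0.2, -0.5]
finger_gap: 0.0365
```

Emit:
carry_out --rows '[[[0, 0, -2], 0], [[0, 0, -5], 0], [[0, 0, -8], 0], [[0, 0, -10], 0], [[0, 0, -10.5], 0], [[0, 0, -10.5], 0]]'

```text
t: 13.9
position: [0.4907, 0.2253, 0.0474]
tcp_rot: [0.997, -0.077, 0.005, -0.0]
wrist_force: [0.2, -0.3, -0.0]
finger_gap: 0.0365
```

Emit:
carry_out --rows '[[[0, 0, -0.6], 0], [[0, 0, -1.2], 0], [[0, 0, -1.5], 0], [[0, 0, -1.6], 0], [[0, 0, -1.6], 0]]'

```text
t: 14.4
position: [0.4907, 0.2254, 0.0314]
tcp_rot: [0.997, -0.077, 0.005, -0.0]
wrist_force: [0.3, 0.4, -0.2]
finger_gap: 0.0369
```

```bash
python3 -c "
from h import *
chk('w8.png')"
```

```text
14.45 [0.49076482 0.22546735 0.03153858] [ 9.97042873e-01 -7.66607330e-02  5.33473786e-03 -4.27099484e-04] [-0.26370867  0.29767905 -1.26947814] 0.03674814160098259
[0.4912 0.2255 0.0558] [106  13   7]
[0.4923 0.2326 0.0575] [105  13   5]
[0.4903 0.2193 0.0566] [106  14   8]
[0.4848 0.2271 0.0567] [107  14   9]
[0.4978 0.2248 0.0563] [107  11   5]
```

View pics/w8.png

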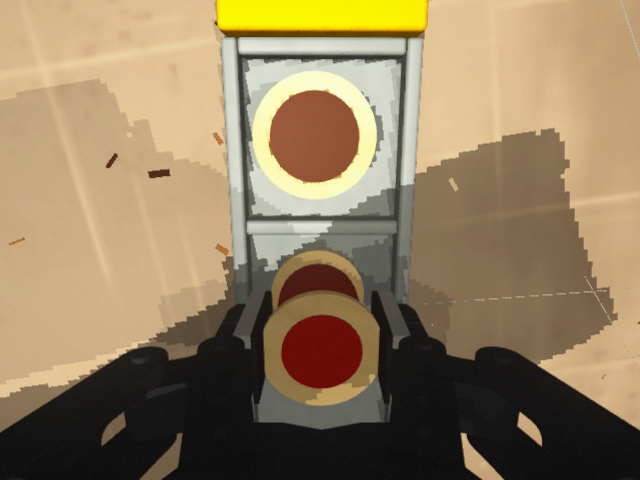

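Red hangs just above the floor of the second compartment, and brown stands centred in the first, at (315,135).

Emit:
carry_out --rows '[[[0, 0, -0.1], 0], [[0, 0, -0.15], 0], [[0, 0, -0.15], 0]]'

```text
t: 14.75
position: [0.4911, 0.2259, 0.0306]
tcp_rot: [0.997, -0.077, 0.006, -0.001]
wrist_force: [-2.5, 0.2, 3.3]
finger_gap: 0.0367
```

Emit:
carry_out --rows '[[[0, 0, 0], 0], [[0, 0, 0], 0], [[0, 0, 0], 0], [[0, 0, 0], 0], [[0, 0, 0], 0], [[0, 0, 0], 0], [[0, 0, 1], 0], [[0, 0, 4], 0], [[0, 0, 8], 0], [[0, 0, 12], 0], [[0, -3, 13], 0], [[0, -6, 13], 0]]' --gripper 1

```text
t: 15.95
position: [0.4925, 0.1664, 0.1639]
tcp_rot: [0.997, -0.076, 0.008, -0.002]
wrist_force: [0.7, -0.4, 0.0]
finger_gap: 0.0856
```

Emit:
carry_out --rows '[[[0, -3, 0], 0], [[0, -8, 0], 0], [[0.5, -13, 0], 0], [[0.5, -18, 0], -1], [[1, -23, 0], -2], [[1, -28, 0], -4], [[1.3, -31.5, 0], -5], [[1.3, -33.2, 0], -5], [[1.3, -33.5, 0], -5], [[1.3, -33.5, -2], -5]]'

```text
t: 16.95
position: [0.5071, -0.1694, 0.1463]
tcp_rot: [0.993, -0.12, 0.01, -0.002]
wrist_force: [-0.5, 0.1, -0.3]
finger_gap: 0.0854
```

```bash
python3 -c "
from h import *
s=readout.get_obs(); print(s['position'],s['tcp_rot'])"
```

```text
[ 0.50710205 -0.16940568  0.14630012] [ 0.99277261 -0.11955322  0.01025128 -0.00211644]
```

Emit:
carry_out --rows '[[[-0.1, 0.1, -3], 0], [[-0.1, 0.1, -6], 0], [[-0.1, 0.1, -9], 0], [[-0.1, 0.1, -10.3], 0], [[-0.1, 0.1, -10.5], 0], [[-0.1, 0.1, -10.5], 0]]'

```text
t: 17.55
position: [0.5067, -0.168, 0.0421]
tcp_rot: [0.993, -0.119, 0.011, -0.002]
wrist_force: [0.3, 0.4, 0.1]
finger_gap: 0.0856
```

Emit:
carry_out --rows '[[[0, 0, 0], 0], [[0, 0, 0], 0], [[0, 0, 0], 0], [[0, 0, 0], 0], [[0, 0, 0], 0], [[0, 0, 0], 0], [[0, 0, 0], 0]]' --gripper -1

```text
t: 18.25
position: [0.5073, -0.1684, 0.0431]
tcp_rot: [0.993, -0.119, 0.011, -0.002]
wrist_force: [-1.5, 0.7, 6.5]
finger_gap: 0.0366
```

Emit:
carry_out --rows '[[[0, 0, 1], 0], [[0, 0, 3], 0], [[0, 0, 6], 0], [[0, 0, 9], 0], [[0, 0, 12], 0], [[0, 0, 12], 0]]'

```text
t: 18.85
position: [0.5095, -0.1696, 0.1679]
tcp_rot: [0.993, -0.12, 0.015, -0.002]
wrist_force: [0.8, 0.3, -0.3]
finger_gap: 0.0364
```

```bash
python3 -c "
from h import *
chk('w9.png')"
```

```text
18.9 [ 0.50858905 -0.16893543  0.16574403] [ 0.99274395 -0.11944344  0.01367155 -0.00240846] [ 0.0665951  -0.42715534 -1.22652761] 0.03641077367139936
[ 0.5097 -0.169   0.1932] [156 141 117]
[ 0.5112 -0.1632  0.1928] [157 142 119]
[ 0.5081 -0.1756  0.1931] [157 142 117]
[ 0.5034 -0.1671  0.1936] [158 141 118]
[ 0.5161 -0.1708  0.1931] [157 141 116]
```

View pics/w9.png

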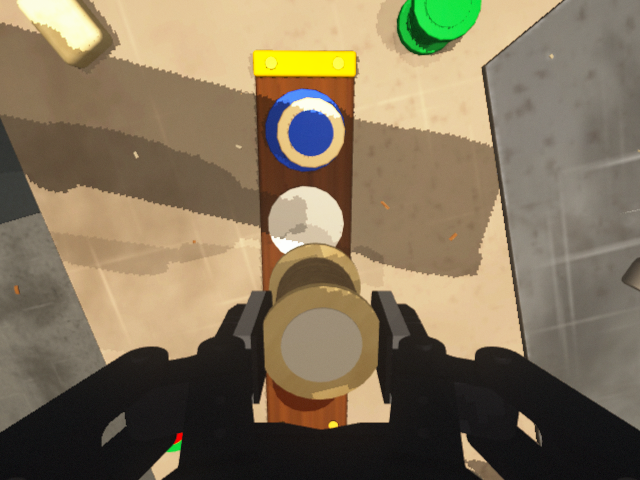

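Emit:
carry_out --rows '[[[0, 2, 0], 0], [[-0.5, 6, 0], 0], [[-1, 10.5, 0], 1], [[-1.5, 15.5, 0], 2], [[-2, 20.5, 0], 3], [[-2.5, 25, 0], 4], [[-2.7, 29, 0], 5], [[-2.7, 31.8, 0], 5], [[-2.7, 32.7, -1], 5], [[-2.7, 32.7, -3], 5], [[-2.7, 32.7, -6], 5], [[-2.7, 32.7, -9], 5]]'

```text
t: 20.1
position: [0.4813, 0.1569, 0.0741]
tcp_rot: [0.997, -0.077, 0.013, -0.003]
wrist_force: [-0.4, 0.3, -0.9]
finger_gap: 0.0362
```

```bash
python3 -c "
from h import *
s=readout.get_obs(); print(s['position'],s['tcp_rot'])"
```

```text
[0.48128798 0.15686248 0.07414007] [ 0.99696716 -0.07660809  0.01343888 -0.00266047]
```

Emit:
carry_out --rows '[[[0, 0.1, -1.5], 0], [[0, 0.1, -3], 0], [[0, 0.1, -3.7], 0], [[0, 0.1, -4], 0], [[0, 0.1, -4], 0], [[0, 0.1, -4], 0]]'

```text
t: 20.7
position: [0.4818, 0.1578, 0.0347]
tcp_rot: [0.997, -0.077, 0.014, -0.003]
wrist_force: [-0.0, 0.4, -0.3]
finger_gap: 0.0365
```

```bash
python3 -c "
from h import *
chk('w10.png')"
```

```text
20.75 [0.48186464 0.15791846 0.03482325] [ 0.99695045 -0.07670869  0.0140177  -0.00301447] [ 0.11558857  0.3642067  -0.68753702] 0.03649962124900839
[0.4819 0.1577 0.0588] [139 125 105]
[0.4829 0.1646 0.0604] [140 127 105]
[0.4808 0.1505 0.058 ] [137 124 102]
[0.4754 0.1592 0.0595] [137 123 101]
[0.4885 0.1564 0.0585] [138 125 102]
```

View pics/w10.png

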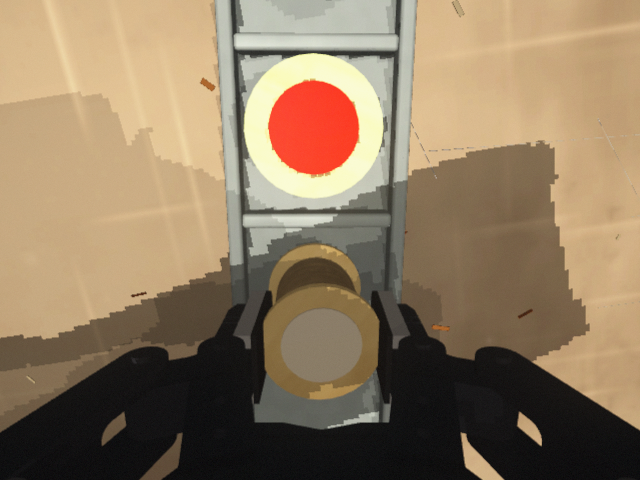

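White is just above the third compartment's floor, and red stands centred in the second.

Emit:
carry_out --rows '[[[0, 0, -0.1], 0], [[0, 0, -0.2], 0], [[0, 0, -0.2], 0]]'

```text
t: 21.05
position: [0.4822, 0.1581, 0.0332]
tcp_rot: [0.997, -0.077, 0.014, -0.003]
wrist_force: [0.3, 0.2, 2.7]
finger_gap: 0.0364
```

Emit:
carry_out --rows '[[[0, 0, 0], 0], [[0, 0, 0], 0], [[0, 0, 0], 0], [[0, 0, 0], 0], [[0, 0, 0], 0], [[0, 0, 0], 0], [[0, 0, 1], 0], [[0, 0, 4], 0], [[0, 0, 8], 0], [[0, 0, 12], 0], [[0, -3, 13], 0], [[0, -6, 13], 0]]' --gripper 1

```text
t: 22.25
position: [0.4837, 0.0984, 0.1664]
tcp_rot: [0.997, -0.076, 0.017, -0.005]
wrist_force: [0.0, -0.1, -0.5]
finger_gap: 0.0856
```

Emit:
carry_out --rows '[[[0.5, -3, 0], 0], [[1.5, -8, 0], -1], [[2.5, -13, 0], -3], [[3.5, -17, 0], -5], [[3.9, -19.5, 0], -5], [[3.9, -20.4, 0], -5], [[3.9, -20.4, -3], -5], [[3.9, -20.4, -6], -5], [[3.9, -20.4, -8], -5], [[3.9, -20.4, -8], -5]]'

```text
t: 23.25
position: [0.5207, -0.1039, 0.0841]
tcp_rot: [0.993, -0.118, 0.014, -0.004]
wrist_force: [-1.1, 0.7, 0.2]
finger_gap: 0.0854
```

```bash
python3 -c "
from h import *
s=readout.get_obs(); print(s['position'],s['tcp_rot'])"
```

```text
[ 0.52066964 -0.10388786  0.08408726] [ 0.99286642 -0.11831566  0.0142088  -0.00397302]
```

Emit:
carry_out --rows '[[[0.2, -0.2, -1], 0], [[0.2, -0.2, -3], 0], [[0.2, -0.2, -4.2], 0], [[0.2, -0.2, -4.5], 0], [[0.2, -0.2, -4.5], 0]]'

```text
t: 23.75
position: [0.5227, -0.1058, 0.0392]
tcp_rot: [0.993, -0.118, 0.014, -0.004]
wrist_force: [0.4, 0.7, 0.7]
finger_gap: 0.0857
```

Emit:
carry_out --rows '[[[0, 0, 0], 0], [[0, 0, 0], 0], [[0, 0, 0], 0], [[0, 0, 0], 0], [[0, 0, 0], 0], [[0, 0, 0], 0], [[0, 0, 0], 0]]' --gripper -1

```text
t: 24.45
position: [0.5232, -0.1059, 0.04]
tcp_rot: [0.993, -0.118, 0.015, -0.004]
wrist_force: [-0.4, 0.7, 5.7]
finger_gap: 0.0384
```

Emit:
carry_out --rows '[[[0, 0, 1], 0], [[0, 0, 3], 0], [[0, 0, 6], 0], [[0, 0, 9], 0], [[0, 0, 12], 0], [[0, 0, 12], 0]]'

```text
t: 25.05
position: [0.5256, -0.1068, 0.1647]
tcp_rot: [0.993, -0.119, 0.018, -0.005]
wrist_force: [-0.2, -0.8, -0.5]
finger_gap: 0.0379
```

```bash
python3 -c "
from h import *
chk('w11.png')"
```

```text
25.1 [ 0.52453334 -0.10626738  0.16249073] [ 0.99281555 -0.11836765  0.01689148 -0.00458999] [ 0.41273058  1.21144667 -1.58403253] 0.037877465212927605
[ 0.5257 -0.1061  0.1905] [27 36 94]
[ 0.527  -0.1006  0.1896] [23 34 92]
[ 0.524  -0.113   0.1898] [30 36 93]
[ 0.5193 -0.1044  0.1906] [28 35 93]
[ 0.532 -0.108  0.19 ] [24 32 93]
```

View pics/w11.png

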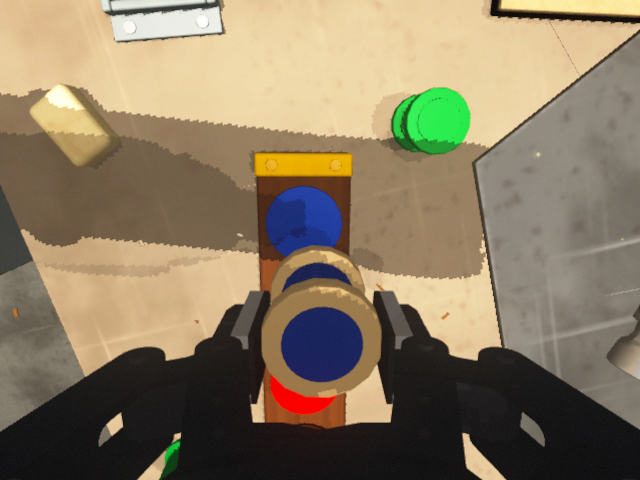

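Blue is held upright, with its sticker at (322,344). Next is the last compartment.

Emit:
carry_out --rows '[[[-0.5, 2, 0], 0], [[-1.5, 6, 0], 1], [[-3, 11, 0], 2], [[-4.3, 15.5, 0], 4], [[-5.2, 19, 0], 5], [[-5.3, 19.9, 0], 5], [[-5.3, 19.9, -3], 5], [[-5.3, 19.9, -6], 5], [[-5.3, 19.9, -9], 5], [[-5.3, 19.9, -10], 5], [[-5.3, 19.9, -10], 5]]'

```text
t: 26.2
position: [0.4703, 0.0916, 0.0611]
tcp_rot: [0.997, -0.075, 0.015, -0.004]
wrist_force: [0.3, 0.1, -0.3]
finger_gap: 0.0382
```

```bash
python3 -c "
from h import *
s=readout.get_obs(); print(s['position'],s['tcp_rot'])"
```

```text
[0.47029069 0.09160881 0.0610725 ] [ 0.99702464 -0.07548634  0.01506517 -0.00408794]
```

Emit:
carry_out --rows '[[[0.1, 0.1, -1], 0], [[0.1, 0.1, -2], 0], [[0.1, 0.1, -2.7], 0], [[0.1, 0.1, -2.95], 0], [[0.1, 0.1, -2.95], 0], [[0.1, 0.1, -2.95], 0]]'

```text
t: 26.8
position: [0.4715, 0.0926, 0.0318]
tcp_rot: [0.997, -0.076, 0.015, -0.004]
wrist_force: [0.5, 0.1, -0.8]
finger_gap: 0.0379
```

```bash
python3 -c "
from h import *
chk('w12.png')"
```

```text
26.85 [0.47157704 0.0926658  0.03191997] [ 0.99701996 -0.07548826  0.01532638 -0.00422276] [ 0.14671882 -0.02619386 -0.53308549] 0.03808701970376145
[0.4716 0.0934 0.0576] [16 24 68]
[0.4726 0.0997 0.0581] [13 24 68]
[0.4706 0.0863 0.0567] [15 25 68]
[0.465  0.094  0.0568] [16 27 69]
[0.4782 0.092  0.0571] [14 24 68]
```

Emit:
carry_out --rows '[[[0, 0, -0.1], 0], [[0, 0, -0.2], 0], [[0, 0, -0.2], 0]]'

```text
t: 27.15
position: [0.4717, 0.0928, 0.03]
tcp_rot: [0.997, -0.075, 0.016, -0.004]
wrist_force: [-1.0, -0.3, -0.9]
finger_gap: 0.0384
```

Emit:
carry_out --rows '[[[0, 0, 0], 0], [[0, 0, 0], 0], [[0, 0, 0], 0], [[0, 0, 0], 0], [[0, 0, 0], 0], [[0, 0, 0], 0], [[0, 0, 1], 0], [[0, 0, 4], 0], [[0, 0, 8], 0], [[0, 0, 12], 0], [[0, 0, 16], 0], [[0, 0, 20], 0]]' --gripper 1

```text
t: 28.35
position: [0.4715, 0.0922, 0.2325]
tcp_rot: [0.997, -0.076, 0.016, -0.005]
wrist_force: [1.6, -0.0, -0.0]
finger_gap: 0.0855
```

Emit:
carry_out --rows '[[[0, -3, 0], 0], [[1, -8, 0], 0], [[1, -13, 0], 0], [[1, -18, 0], 0], [[1, -23, 0], 0], [[1, -27, 0], 0], [[1, -27, 0], 0]]'

```text
t: 29.05
position: [0.4797, -0.185, 0.2338]
tcp_rot: [0.997, -0.081, 0.017, -0.003]
wrist_force: [0.5, 0.3, -0.1]
finger_gap: 0.0857
```

```bash
python3 - <<'E'
from h import *
c=cap('top'); im=c['image']
cv2.imwrite('pics/t13.png',cv2.resize(cv2.cvtColor(im[200:300,170:350],cv2.COLOR_RGB2BGR),None,fx=4,fy=4,interpolation=cv2.INTER_CUBIC))
o=np.array([.487,.190]);a=np.radians(-8.84);uy=np.array([-np.sin(a),np.cos(a)]);ux=np.array([np.cos(a),np.sin(a)])
R=c['world_to_cam']
for n,y,h in[('brown',.099,.051),('red',.033,.055),('white',-.033,.057),('blue',-.099,.055)]:
    p=np.r_[o+y*uy,h,1];q=R@p; u=c['cx']-c['fx']*q[0]/q[2]; v=c['cy']+c['fy']*q[1]/q[2]
    P=[dep(c,i,j) for j in range(int(v)-11,int(v)+12) for i in range(int(u)-11,int(u)+12)]
    P=np.array([k for k in P if abs(k[2]-h)<.012]); d=P[:,:2].mean(0)-o
    print(n,(u,v),len(P),'rack xy mm',(d@ux*1e3).round(1),(d@uy*1e3).round(1),'z',np.median(P[:,2]).round(4),'expected',h)
s=readout.get_obs(); print(s['t'],s['position'],s['wrist_force'])
E
```

```text
brown (np.float64(209.45669309530444), np.float64(241.7676778005301)) 207 rack xy mm -2.9 100.7 z 0.0509 expected 0.051
red (np.float64(238.1908602020905), np.float64(245.7688569049813)) 260 rack xy mm -2.0 34.7 z 0.0547 expected 0.055
white (np.float64(267.4390386848883), np.float64(249.86909139467826)) 261 rack xy mm -1.1 -31.2 z 0.0567 expected 0.057
blue (np.float64(297.13677386755234), np.float64(254.08697162685294)) 257 rack xy mm -0.4 -97.2 z 0.0547 expected 0.055
29.1 [ 0.48040805 -0.18162066  0.2333203 ] [ 0.69645923  0.30646151 -0.89924649]
```

View pics/t13.png

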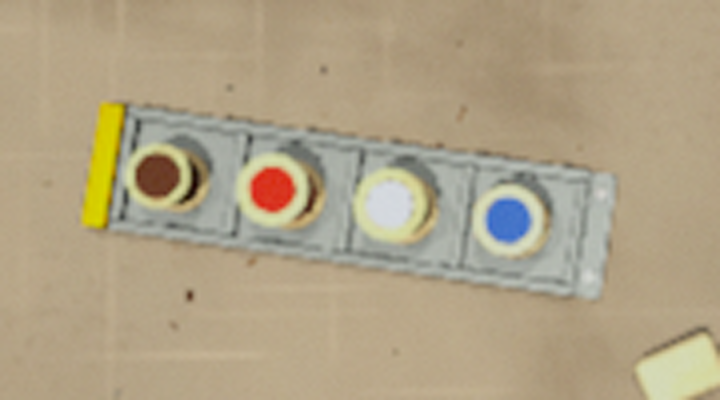

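All four stand in reverse order. The tops lean left in this view from perspective, so I'll check the centring against the dividers themselves.

```bash
python3 - <<'E'
from h import *
o=np.array([.487,.190]);a=np.radians(-8.84);uy=np.array([-np.sin(a),np.cos(a)]);ux=np.array([np.cos(a),np.sin(a)])
# dividers' upper face edges, found as dark/bright steps along rack centreline offset x=+24mm, empty rack pictures
for f in('top0.npz','w1.npz'):
    c=dict(np.load(f));g=cv2.cvtColor(c['image'],cv2.COLOR_RGB2GRAY).astype(np.float32);R=c['world_to_cam']
    ys=np.arange(-.16,.161,.001);pr=[];zz=[]
    for y in ys:
        vals=[]
        for x in np.arange(-.02,.021,.004):
            q=R@np.r_[o+y*uy+x*ux,.016,1];vals.append((c['cx']-c['fx']*q[0]/q[2],c['cy']+c['fy']*q[1]/q[2]))
        m=np.array(vals,np.float32)
        pr.append(cv2.remap(g,m[None,:,0],m[None,:,1],cv2.INTER_LINEAR).mean())
        zz.append(np.median([dep(c,*k)[2] for k in m]))
    pr=np.array(pr);zz=np.array(zz)
    hi=zz>.011; print(f,'raised y(mm):',[(int(round(s[0]*1e3)),int(round(s[-1]*1e3))) for s in np.split(ys,np.where(np.diff(hi.astype(int)))[0]+1) if hi[np.argmin(abs(ys-s[0]))]])
    print('dark y(mm):',[int(round(ys[i]*1e3)) for i in range(3,len(ys)-3) if pr[i]==pr[i-3:i+4].min() and pr[i]<np.median(pr[max(0,i-15):i+16])-12])
E
```

```text
top0.npz raised y(mm): [(-136, -131), (-70, -65), (-4, 1), (61, 67), (127, 149)]
dark y(mm): [-153, -136, -71, -5, 60, 126, 134]
w1.npz raised y(mm): [(-136, -130), (-70, -65), (-5, 1), (61, 66), (126, 148)]
dark y(mm): [-129, -64, -5, 2, 61, 67, 126, 133]
```

The dividers show the rack's middle about 2 mm off my estimate. The spools are therefore some 4 mm off centre along y and 3 mm along x, well inside the 14 mm limit. Handing in.

```bash
python3 -c "
from h import *
print(order.job_done())"
```

```text
the job is handed in; nothing more can be done
None
```

I moved the four spools to the rack one at a time, gripping each across its upper flange, and handed the job in at about 29 s of the 96 s allowed. Counted from the yellow end, the rack now holds brown, red, white, blue. That is the reverse of the board's blue, white, red, brown.

**Final top view:**
- **Height:** the spool tops are within 0.3 mm of the height expected when standing on the rack's floor. I judged them upright from the pictures and did not measure a tilt angle.
- **Centring:** each spool is about 4 mm off its compartment's middle along y and at most 3 mm along x. The limit is 14 mm.
- **Arm:** it stood clear of everything with the gripper open.

**Disagreements:**
- My first estimate of the rack's middle was about 2 mm off along y, by the divider positions. The y figure above allows for this.
- The tool picked up a lean of about 0.03 rad over the moves. It had no visible effect.
- The finger opening on closing read 2–4 mm less than the flange widths. All four grasps held.

The green look-alikes were left alone.

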